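# Set the seed meter's slide on its mid detent

## Robot

A 6-joint arm with a two-finger parallel gripper is mounted at the origin on the work surface. World frame = base frame: x ahead of the robot, y to its left, z up, the work surface at z = 0. Lengths are in m, angles in rad, forces in N, time in s.
With the tool pointing down it reaches from about 0.25 to 0.775 m from the base axis. Payload 4 kg.
Tool frame: the origin (TCP) lies midway between the tips of the shut fingers; the grasp point (between the pads) lies robot.grip_point_offset behind it (robot.grip_point_offset is the distance from the TCP to the grasp point, in m); z points along the fingers, x is the direction in which the jaws open and shut, and the axes are right-handed (so a half turn about z gives the same grasp; the last joint's range is limited). The gripper opens to 94 mm and grips with 3 to 60 N. Pads are 16 mm wide; open, the fingers measure 119 mm over their backs; the gripper's body (75 mm by 177 mm) begins 78 mm behind the grasp point.
Start: joints at [-1.3, 0.087, 1.371, -0, 1.684, -0.103], TCP at [0.201, -0.512, 0.176] pointing down, gripper open.
Joint ranges: [-3.1, 3.1], [-0.76, 2.03], [0.27, 2.55], [-1.08, 4.22], [0.17, 2.65], [-2.57, 2.57]. Speed limits (rad/s): [2.79, 2.79, 3.14, 3.14, 3.14, 3.14].

## Interface

Orientations are given as [roll, pitch, yaw] about the fixed x, y, z axes, in that order (R = Rz(yaw) Ry(pitch) Rx(roll)).
In Python, from bench import robot, optics, finder gives the robot as it stands. The module is installed in compiled form; this text tells all that it offers.
- The arm moves only by the tool arm_command, never from a script. Its argument "plan" is a list of rows, each a list of 5 numbers: the opening, from 0 (shut) to 1 (fully open), then the shift along the world's x, y, z in m, then the turn about the world's z in degrees. A call has 1 to 10 rows; each row is the pose to reach, as a shift and turn from the pose commanded when the call began; what a row does not reach only later rows make up. A row lasts 1/8 s, in which the tool goes at most 62.5 mm and 10.7 degrees, less where a joint would pass 70% of its speed; a pose out of reach is approached as far as the arm can. A call with a gripper value outside its range is refused whole. The fingers move at their own pace and stop on an object; the grip force is fixed at half the most. Time passes only in rows, so rows that repeat a pose let the fingers close. It gives the time, the measured TCP pose, the force and the opening at its end, in the units of the state.
- robot.get_obs(): the state, without advancing time (a new reading comes with each control period).
- optics.snapshot(name): name is "scene" or "top" or "wrist"; returns a dict with "image" (420x560x3 uint8, red, green, blue), "fx", "fy", "cx", "cy" (pixels), "position" and "rotation" of the camera in the world; the wrist camera has in their place "hand_eye" (4x4, takes a point from camera to tool coordinates, whose origin is the TCP and whose axes are the tool frame's). Camera axes: x right, y down, z forward; pixel columns grow to the right and rows downward; lengths in m; the calibration is good to about 2 mm. A picture is of the moment at which its call begins: read the wrist's pose just before it. There is no depth.
- robot.close_job(): hands the job in, once; it reports no verdict.
Trained networks look in the newest picture that a camera, given by its name, has taken for a name from the list of things; names that differ only in an ending like _2 or _b are one class to them, and where a whole thing is asked for, a point or a joint stands for the part that bears it (a point fixed in the world has none). Each returns a list of dicts, best first, with "p" (0 to 1); they miss things now and then, are a little off and sometimes report something else, mostly with a low value. They report only what shows in the picture. A call takes as long as a camera call.
- finder.masks_of(label, camera): "pixels" (420x560 bool, what is visible of it) and "extent" ([left, top, right, bottom] in pixels, round what is visible of it).
The state is a dict: "time": time; "joint_positions": joint angles; "qvel": joint speeds; "joint_torque": joint torques, N m; "tool_pos": TCP position; "ee_rot": TCP orientation; "wrist_force": force on the tool from outside, world axes, zero at the start; "wrist_torque": the same for the moment, N m; "width": finger opening in m.
Only numpy, scipy, OpenCV 4.12 (cv2) and the standard library are available. Lean on these libraries where they do the work, as an engineer would, in place of code of your own. Each camera call takes 0.05 s, during which the arm holds its last target.

## Task

On the seed meter with the round hopper, push the cross bolt's post outwards with a fingertip until the slide is free, then push the slide's tab in past the stop pin and let go, so that the spring brings it back and it stays latched against the pin at its mid position. Only push, do not grip or lift anything, and leave the square-hopper meter and the things standing about as they are.

Things in the scene. Friction and masses are not known exactly. Their poses are not given: they have to be found in the camera images.
- round_seeder: Bench seed meter with a round (cylindrical) hopper, fixed to the table; aluminium base, 30 mm tall. Origin on the table; base spans x -95 to +140, y -40 to +40 mm. Its +x is the slide's push direction (from tab to hopper), +y the bolt's way out, z up. Hopper at x +105 mm, 72 mm wide, top 118 mm. A 34 mm wide, 30 mm tall arm of the base reaches to y +150 mm under the bolt.
- round_seeder_slide (a joint): Push slide of the round-hopper meter, m, along the meter's +x. 0 = out (rest), 0.055 = end stop. A spring pushes it out: 2.2 N at 0, 5.2 N at 0.055. Pushed beyond about 0.031, the stop pin drops behind its tooth and on release it returns only to 0.030 (latched, mid); released earlier it goes back to 0. With the bolt in it is blocked at about 0.015.
- round_seeder_bolt (a joint): Cross bolt of the same meter, m, along the meter's +y. Starts at 0 to 0.006 = in (its bar lies across the slide's way); clear of the slide above about 0.015; 0.030 = fully out, at its stop. It stays where it is left, friction about 1.5 N.
- round_seeder_tab (a point): Middle of the push face (facing the meter's -x) of the slide's upright wooden tab, 85 mm above the table. The tab is 44 mm wide (meter y), 10 mm thick (x), and spans 60 to 107 mm above the table. With the slide out it is at x -65 mm, y 0 in the meter's frame. It moves with the slide.
- round_seeder_post (a point): Axis of the bolt's upright wooden post, 12 mm thick, at 85 mm above the table (top 105 mm). With the bolt in (0): x -35, y +88 mm in the meter's frame; moves with the bolt. The bolt's 10 mm wide bar runs from it to the slide, top 48 mm above the table, the space above it is free: push the post outwards (meter +y) on its inner side, above the bar.
- round_seeder_pinhead (a point): Top of the sprung stop pin's round steel head, 100 mm above the table when the pin is down; it rises 8 mm while the slide's tooth passes. It stands on a bridge over the slide at x +33 to +57 mm, top 82 mm, 72 mm wide.
- square_seeder: Bench seed meter with a square (box-shaped) hopper, fixed to the table; aluminium base, 30 mm tall. Origin on the table; base spans x -95 to +140, y -40 to +40 mm. Its +x is the slide's push direction (from tab to hopper), +y the bolt's way out, z up. Hopper at x +105 mm, 72 mm wide, top 118 mm. A 34 mm wide, 30 mm tall arm of the base reaches to y +150 mm under the bolt.
- square_seeder_slide (a joint): Push slide of the square-hopper meter, m, along the meter's +x. 0 = out (rest), 0.055 = end stop. A spring pushes it out: 2.2 N at 0, 5.2 N at 0.055. Pushed beyond about 0.031, the stop pin drops behind its tooth and on release it returns only to 0.030 (latched, mid); released earlier it goes back to 0. With the bolt in it is blocked at about 0.015.
- square_seeder_bolt (a joint): Cross bolt of the same meter, m, along the meter's +y. Starts at 0 to 0.006 = in (its bar lies across the slide's way); clear of the slide above about 0.015; 0.030 = fully out, at its stop. It stays where it is left, friction about 1.5 N.
- square_seeder_tab (a point): Middle of the push face (facing the meter's -x) of the slide's upright wooden tab, 85 mm above the table. The tab is 44 mm wide (meter y), 10 mm thick (x), and spans 60 to 107 mm above the table. With the slide out it is at x -65 mm, y 0 in the meter's frame. It moves with the slide.
- square_seeder_post (a point): Axis of the bolt's upright wooden post, 12 mm thick, at 85 mm above the table (top 105 mm). With the bolt in (0): x -35, y +88 mm in the meter's frame; moves with the bolt. The bolt's 10 mm wide bar runs from it to the slide, top 48 mm above the table, the space above it is free: push the post outwards (meter +y) on its inner side, above the bar.
- square_seeder_pinhead (a point): Top of the sprung stop pin's round steel head, 100 mm above the table when the pin is down; it rises 8 mm while the slide's tooth passes. It stands on a bridge over the slide at x +33 to +57 mm, top 82 mm, 72 mm wide.
- small_pot: Bystander, leave alone: small black plastic plant pot, 72 mm across, 65 mm tall.
- seed_jar: Bystander, leave alone: small seed jar, 44 mm across, 65 mm tall, near the round meter's hopper.
- seed_can: Bystander, leave alone: small seed can, 48 mm across, 60 mm tall, near the square meter's hopper.
- trowel: Bystander, leave alone: wooden-handled spatula lying on the table, about 20 mm tall.
- eraser: Bystander, leave alone: grey board eraser, 50 x 110 x 30 mm.
- spray_bottle: Bystander, leave alone: white bottle, 60 mm across, 170 mm tall.
- pot_ring: Bystander, leave alone: terracotta pot, 110 mm across, 70 mm tall.

How it is judged:
By the outcome, as a careful person would: the job done as asked, in the order asked, and still so for the second after the job is handed in, with the robot touching nothing.
It also fails if it takes over 40 s, if anything falls off the work surface, if the arm or the gripper's body presses on something with over 40 N, if the wrist force passes 120 N, or if a joint passes its speed limit or range.

## Working session

There is one attempt and no reset: what is moved stays moved. The work goes in short steps, Python scripts to look and compute and a tool call to move; the robot and the scene stay as the last step left them, time stands still between calls to the robot, and variables do not carry over. Pictures are saved under pics/ and viewed, and the job is handed in when it is done.

Besides the shell and the picture viewer there is one more tool, called by a JSON object that holds its "method" and its "body". arm_command: Moves the arm, as the interface text tells. Its arguments: {"type":"object","properties":{"plan":{"type":"array","items":{"type":"array","items":{"type":"number"}}}},"required":["plan"]}

```bash
mkdir -p pics
cat > h.py <<'E'
import numpy as np, cv2
from bench import robot, optics, finder
def snap(n,f):
    s=optics.snapshot(n); cv2.imwrite('pics/'+f,s['image'][:,:,::-1]); return s
def ray(s,u,v,z):
    R=np.array(s['rotation']);p=np.array(s['position'])
    d=R@np.array([(u-s['cx'])/s['fx'],(v-s['cy'])/s['fy'],1]); return p+d*(z-p[2])/d[2]
def proj(s,P):
    R=np.array(s['rotation']);p=np.array(s['position'])
    c=R.T@(np.array(P)-p); return np.array([s['fx']*c[0]/c[2]+s['cx'],s['fy']*c[1]/c[2]+s['cy']])
E
python3 - <<'E'
from h import *
print({k:np.round(v,3) for k,v in robot.get_obs().items()}, robot.grip_point_offset)
for c in ('top','scene'):
    s=snap(c,c+'1.png'); print(c,s['fx'],s['cx'],s['cy'],np.round(s['position'],3),np.round(s['rotation'],3))
    for n in ('round_seeder','round_seeder_tab','round_seeder_post','round_seeder_pinhead','square_seeder','square_seeder_tab'):
        for m in finder.masks_of(n,c)[:2]:
            ys,xs=np.nonzero(m['pixels']); print(n,round(m['p'],2),m['extent'],xs.mean().round(1),ys.mean().round(1),len(xs))
E
```

```text
{'time': np.float64(0.0), 'joint_positions': array([-1.3  ,  0.088,  1.372,  0.   ,  1.684, -0.103]), 'qvel': array([ 0.001, -0.   ,  0.   , -0.001,  0.001, -0.   ]), 'joint_torque': array([-2.0000e-03, -3.4018e+01, -3.0243e+01,  7.2000e-02,  3.3000e-02,
       -0.0000e+00]), 'tool_pos': array([ 0.201, -0.511,  0.175]), 'ee_rot': array([-3.141e+00,  2.000e-03, -1.197e+00]), 'wrist_force': array([ 0.507, -1.944, -0.509]), 'wrist_torque': array([-0.065,  0.046, -0.03 ]), 'width': np.float64(0.094)} 0.0188
top 410.36809935054293 284.1542984307131 209.84665856854278 [0.353 0.013 1.111] [-2.973 -0.005 -1.552]
round_seeder 0.62 [301.7, 130.6, 374.5, 228.7] 339.4 185.0 3396
round_seeder_tab 0.97 [337.2, 178.3, 369.8, 220.0] 352.2 196.9 530
round_seeder_tab 0.43 [320.3, 198.5, 357.8, 216.5] 336.4 207.2 170
round_seeder_post 0.57 [319.4, 200.1, 355.5, 215.5] 334.1 208.1 106
round_seeder_post 0.33 [335.1, 177.7, 367.0, 218.3] 352.0 197.6 484
round_seeder_pinhead 0.53 [342.4, 163.9, 347.4, 169.6] 343.5 167.8 51
round_seeder_pinhead 0.17 [209.7, 184.6, 217.3, 190.9] 212.7 187.3 50
square_seeder 0.93 [172.7, 145.8, 248.9, 250.2] 214.0 202.7 3546
square_seeder_tab 0.66 [213.5, 192.4, 237.8, 240.2] 225.5 216.3 608
scene 380.9396483674387 282.99702367290877 208.93971796087598 [ 1.035 -0.814  0.936] [-2.297 -0.003  0.55 ]
round_seeder 0.68 [237.9, 216.1, 319.4, 276.8] 281.0 254.1 2791
round_seeder_tab 0.87 [245.4, 233.3, 283.0, 259.1] 260.8 252.1 386
round_seeder_post 0.68 [256.9, 214.2, 269.2, 254.8] 263.4 236.7 114
round_seeder_pinhead 0.52 [304.8, 226.9, 310.3, 231.5] 306.1 229.6 27
round_seeder_pinhead 0.48 [237.3, 216.5, 319.6, 275.8] 281.3 254.2 2719
square_seeder 0.89 [281.7, 161.6, 347.4, 207.0] 315.6 190.7 1825
square_seeder 0.41 [242.2, 234.3, 282.7, 262.9] 260.8 252.5 379
square_seeder_tab 0.52 [286.0, 174.8, 313.1, 197.9] 298.0 189.1 287
```

Run:
```python
import cv2
a=cv2.imread('pics/top1.png');b=cv2.imread('pics/scene1.png')
cv2.imwrite('pics/top1c.png',cv2.resize(a[110:270,150:410],None,fx=3,fy=3,interpolation=cv2.INTER_CUBIC))
cv2.imwrite('pics/scene1c.png',cv2.resize(b[140:300,200:380],None,fx=3.5,fy=3.5,interpolation=cv2.INTER_CUBIC))
```

```text
(no output)
```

View pics/top1.png

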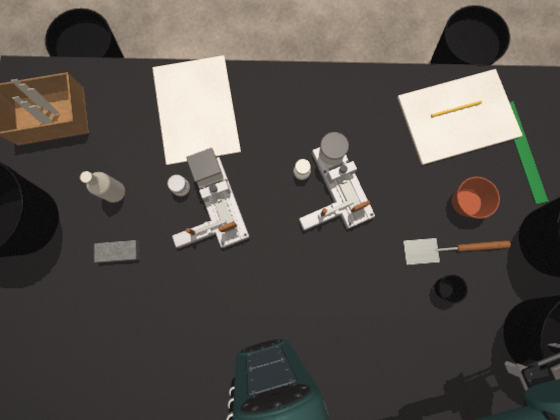

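View pics/top1c.png

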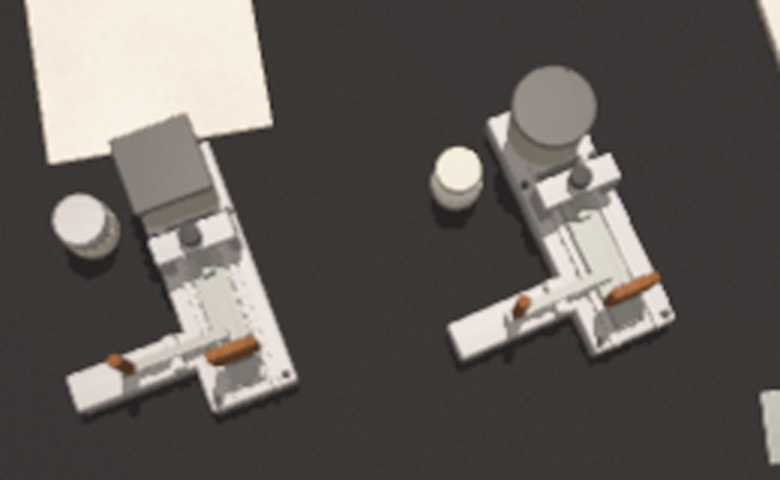

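View pics/scene1c.png

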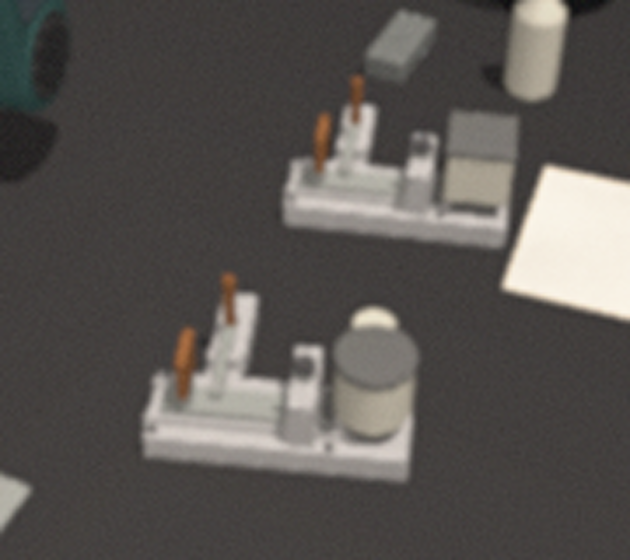

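```bash
cat >> h.py <<'E'
from scipy.spatial.transform import Rotation as Ro
from scipy.optimize import least_squares
def fixrot(s):
    r=np.array(s['rotation'],float)
    if r.shape==(3,): s['rotation']=Ro.from_euler('xyz',r).as_matrix()
    return s
def m2w(p,P):
    P=np.atleast_2d(P); c,s=np.cos(p[2]),np.sin(p[2])
    return np.c_[p[0]+c*P[:,0]-s*P[:,1],p[1]+s*P[:,0]+c*P[:,1],P[:,2]]
E
python3 - <<'E'
from h import *
T=fixrot(optics.snapshot('top'));S=fixrot(optics.snapshot('scene'))
print(ray(T,350,200,0), np.round(T['rotation'],2).tolist())
top=[((-.095,-.04,.03),673,317),((-.095,.04,.03),596,354),((-.052,.15,.03),462,362),((-.018,.15,.03),448,328),((.105,0,.118),553,106),((.045,0,.1),580,178),((.14,.04,.03),487,122)]
sc=[((.105,0,.118),376,357),((.045,0,.1),305,365),((-.095,-.04,.03),145,433),((.14,-.04,.03),410,455),((-.018,.15,.03),258,295)]
def res(p,full=False):
    r=[]
    for P,u,v in top: r.append(proj(T,m2w(p,P)[0])-[150+u/3,110+v/3])
    for P,u,v in sc: r.append(proj(S,m2w(p,P)[0])-[200+u/3.5,140+v/3.5])
    return np.array(r) if full else np.ravel(r)
g=ray(T,350,195,.05)
best=min((least_squares(res,[g[0],g[1],a],loss='soft_l1') for a in np.arange(0,6.3,.8)),key=lambda q:q.cost)
p=best.x;print(p,np.degrees(p[2]));print(res(p,True).round(1).tolist())
np.save('pose.npy',p)
# tab/post in both views from mask
for c,s in(('top',T),('scene',S)):
  for n,P in(('round_seeder_tab',(-.06,0,.085)),('round_seeder_post',(-.035,.088,.085))):
    print(c,n,proj(s,m2w(p,P)[0]).round(1))
print(m2w(p,[(-.065,0,.085),(-.035,.088,.085),(.105,0,.118)]).round(4))
E
```

```text
[ 0.57365252 -0.16969161  0.        ] [[0.02, -0.99, 0.17], [-1.0, -0.02, -0.0], [0.01, -0.17, -0.99]]
[ 0.59514301 -0.15562192  0.44112087] 25.274364127672367
[[1.1, 0.1], [-0.2, -0.1], [0.0, -0.6], [-0.6, -0.9], [-0.4, -0.0], [-0.2, -1.1], [-1.1, -0.5], [-0.6, -1.3], [-0.5, -1.1], [-1.6, 0.9], [-0.8, 1.3], [-1.1, -0.3]]
top round_seeder_tab [360.1 206.3]
top round_seeder_post [324.6 211.4]
scene round_seeder_tab [252.3 243.8]
scene round_seeder_post [264.6 224.5]
[[ 0.5364 -0.1834  0.085 ]
 [ 0.5259 -0.091   0.085 ]
 [ 0.6901 -0.1108  0.118 ]]
```

Run:
```python
from h import *
p=np.load('pose.npy');o=robot.get_obs();t=o['tool_pos']
for n,P in (('A',(-.035,.055,.12)),('B',(-.035,.095,.065)),('C',(-.105,0,.065))):
    print(n,m2w(p,P)[0].round(4),(m2w(p,P)[0]-t).round(4))
print(np.degrees(p[2])-90-np.degrees(o['ee_rot'][2]))
```

```text
A [ 0.54   -0.1208  0.12  ] [ 0.3392  0.3912 -0.0558]
B [ 0.5229 -0.0847  0.065 ] [ 0.3221  0.4274 -0.1108]
C [ 0.5002 -0.2005  0.065 ] [ 0.2993  0.3116 -0.1108]
3.856153733364806
```

{"method": "arm_command", "body": {"plan": [[0, 0.03, 0.03, 0, 0], [0, 0.06, 0.075, 0, 4], [0, 0.1, 0.12, 0, 4], [0, 0.14, 0.165, 0, 4], [0, 0.18, 0.21, 0, 4], [0, 0.22, 0.255, 0, 4], [0, 0.26, 0.3, 0, 4], [0, 0.3, 0.345, 0, 4], [0, 0.325, 0.375, 0, 4], [0, 0.339, 0.391, 0, 4]]}}

```text
time: 2.05
tool_pos: [0.5407, -0.1194, 0.1757]
ee_rot: [3.141, -0.0, -1.125]
wrist_force: [-1.4, -1.0, -0.2]
width: 0.0009
```

```bash
cat >> h.py <<'E'
def wrist(f):
    o=robot.get_obs(); s=optics.snapshot('wrist'); cv2.imwrite('pics/'+f,s['image'][:,:,::-1])
    W=np.eye(4);W[:3,:3]=Ro.from_euler('xyz',o['ee_rot']).as_matrix();W[:3,3]=o['tool_pos']
    C=W@np.array(s['hand_eye']); s['position']=C[:3,3]; s['rotation']=C[:3,:3]; return s,o
def overlay(s,p,f,bolt=0,slide=0):
    im=s['image'][:,:,::-1].copy()
    pts={'tab':[(-.065+slide,y,z) for y in(-.022,.022) for z in(.107,.06)]+[(-.055+slide,y,.107) for y in(-.022,.022)],
     'post':[(-.035,.088+bolt,.105),(-.035,.088+bolt,.085),(-.035,.088+bolt,.048)],
     'base':[(-.095,-.04,.03),(-.095,.04,.03),(-.052,.15,.03),(-.018,.15,.03),(.14,.04,.03),(.14,-.04,.03)],
     'hop':[(.105+.036*np.cos(a),.036*np.sin(a),.118) for a in np.arange(0,6.3,.4)],'pin':[(.045,0,.1)]}
    for k,c in zip(pts,[(0,0,255),(255,0,0),(0,255,0),(255,0,255),(0,255,255)]):
        for P in m2w(p,pts[k]):
            q=proj(s,P)
            if abs(q).max()<2000: cv2.circle(im,(int(round(q[0])),int(round(q[1]))),2,c,-1)
    cv2.imwrite('pics/'+f,im)
E
python3 - <<'E'
from h import *
p=np.load('pose.npy')
s,o=wrist('w1.png'); overlay(s,p,'w1o.png'); print(s['position'],o['tool_pos'])
t=fixrot(optics.snapshot('top')); overlay(t,p,'t2o.png')
im=cv2.imread('pics/t2o.png');cv2.imwrite('pics/t2oc.png',cv2.resize(im[120:240,290:390],None,fx=5,fy=5))
E
```

```text
[ 0.60138475 -0.09008614  0.38365729] [ 0.54073856 -0.11940794  0.1756757 ]
```

View pics/w1o.png

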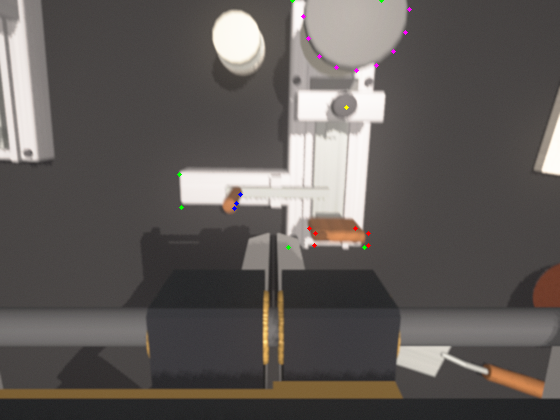

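View pics/t2oc.png

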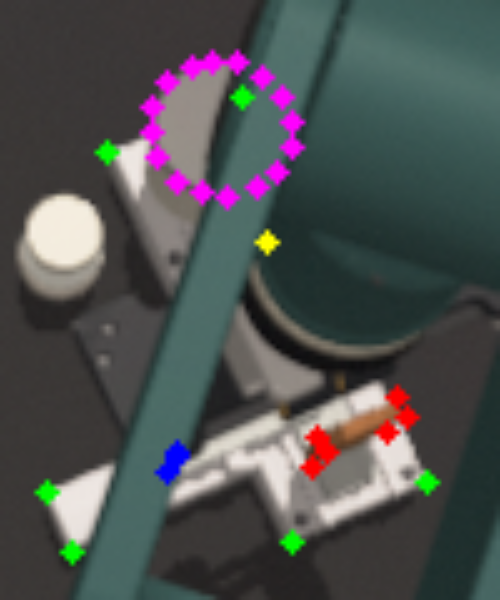

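{"method": "arm_command", "body": {"plan": [[0, 0, 0, -0.04, 0], [0, 0, 0, -0.08, 0], [0, 0, 0, -0.105, 0], [0, 0, 0, -0.11, 0], [0, 0, 0, -0.11, 0]]}}

```text
time: 2.78
tool_pos: [0.5398, -0.1222, 0.0666]
ee_rot: [-3.141, -0.001, -1.129]
wrist_force: [0.5, -0.0, 0.7]
width: 0.0007
```

Run:
```python
from h import *
p=np.load('pose.npy')
s,o=wrist('w2.png'); overlay(s,p,'w2o.png',bolt=.004); print(o['tool_pos'],o['wrist_force'])
c,sn=np.cos(p[2]),np.sin(p[2]); d=o['tool_pos'][:2]-p[:2]; print('meter',c*d[0]+sn*d[1],-sn*d[0]+c*d[1])
print('y step 10mm',-sn*.01,c*.01)
```

```text
[ 0.53977064 -0.12216257  0.06655694] [ 0.50703279 -0.00383244  0.65233333]
meter -0.03578619399003673 0.05389781819059533
y step 10mm -0.004269533066258567 0.009042736720491464
```

View pics/w2o.png

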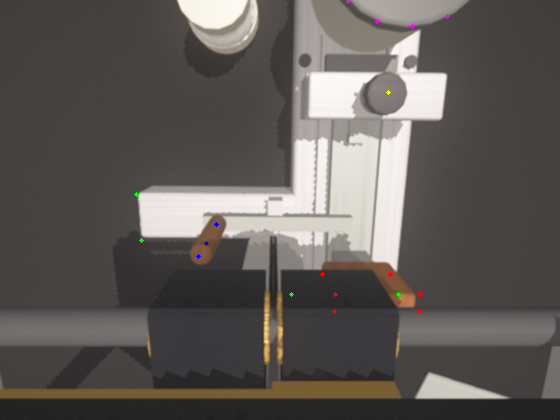

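{"method": "arm_command", "body": {"plan": [[0, -0.0043, 0.009, 0, 0], [0, -0.0085, 0.0181, 0, 0], [0, -0.0107, 0.0226, 0, 0], [0, -0.0128, 0.0271, 0, 0], [0, -0.0145, 0.0307, 0, 0], [0, -0.0162, 0.0344, 0, 0], [0, -0.0162, 0.0344, 0, 0]]}}

```text
time: 3.7
tool_pos: [0.5237, -0.0863, 0.0661]
ee_rot: [-3.141, 0.0, -1.127]
wrist_force: [-0.1, -0.7, 2.3]
width: -0.0
```

Run:
```python
from h import *
p=np.load('pose.npy')
s,o=wrist('w3.png'); overlay(s,p,'w3o.png',bolt=.022); print(o['tool_pos'],o['wrist_force'])
c,sn=np.cos(p[2]),np.sin(p[2]); d=o['tool_pos'][:2]-p[:2]; print('meter',c*d[0]+sn*d[1],-sn*d[0]+c*d[1])
```

```text
[ 0.52373943 -0.08626183  0.06608302] [-0.06583147 -0.74630705  2.26600127]
meter -0.03495485844444821 0.09320649906876287
```

View pics/w3o.png

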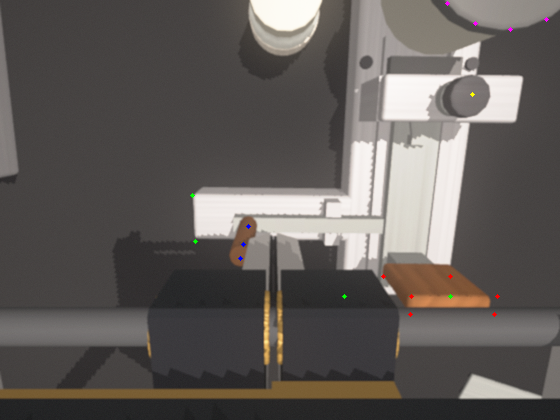

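{"method": "arm_command", "body": {"plan": [[0, -0.0009, 0.0018, 0, 0], [0, -0.0017, 0.0036, 0, 0], [0, -0.0017, 0.0036, 0, 0], [0, 0.003, -0.0065, 0, 0], [0, 0.0075, -0.016, 0, 0], [0, 0.0085, -0.018, 0.03, 0], [0, 0.0085, -0.018, 0.07, 0], [0, 0.0085, -0.018, 0.085, 0]]}}

```text
time: 4.75
tool_pos: [0.5332, -0.1056, 0.1528]
ee_rot: [-3.139, -0.002, -1.128]
wrist_force: [0.3, 0.6, -0.2]
width: 0.0003
```

Run:
```python
from h import *
p=np.load('pose.npy')
s,o=wrist('w4.png'); overlay(s,p,'w4o.png',bolt=.026); print(o['tool_pos'],o['wrist_force'])
c,sn=np.cos(p[2]),np.sin(p[2]); d=o['tool_pos'][:2]-p[:2]; print('meter',c*d[0]+sn*d[1],-sn*d[0]+c*d[1])
print(m2w(p,(-.11,0,.15))[0]-o['tool_pos'],m2w(p,(-.095,0,.068))[0]-o['tool_pos'])
```

```text
[ 0.53318262 -0.10558499  0.15284879] [ 0.31257258  0.62342947 -0.16851102]
meter -0.034665710703997626 0.07170127024195097
[-0.03750972 -0.09700179 -0.00284879] [-0.02394561 -0.0905975  -0.08484879]
```

View pics/w4o.png

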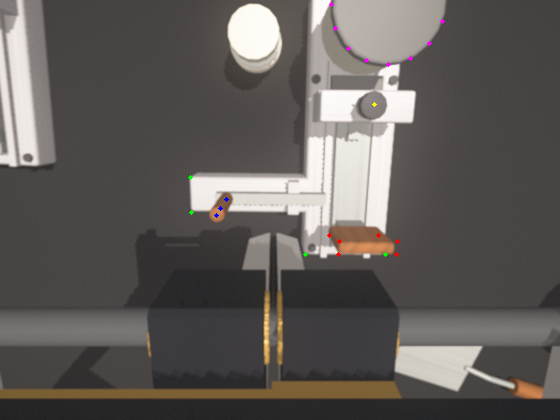

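{"method": "arm_command", "body": {"plan": [[0, -0.01, -0.025, 0, 0], [0, -0.022, -0.06, 0, 0], [0, -0.033, -0.09, 0, 0], [0, -0.034, -0.096, -0.02, 0], [0, -0.034, -0.096, -0.05, 0], [0, -0.034, -0.096, -0.075, 0], [0, -0.034, -0.096, -0.085, 0], [0, -0.034, -0.096, -0.085, 0]]}}

```text
time: 5.8
tool_pos: [0.4972, -0.2002, 0.0643]
ee_rot: [3.14, 0.002, -1.127]
wrist_force: [-0.1, -0.0, -0.3]
width: 0.0002
```

Run:
```python
from h import *
p=np.load('pose.npy')
s,o=wrist('w5.png'); overlay(s,p,'w5o.png',bolt=.026); print(o['tool_pos'],o['wrist_force'])
c,sn=np.cos(p[2]),np.sin(p[2]); d=o['tool_pos'][:2]-p[:2]; print('meter',c*d[0]+sn*d[1],-sn*d[0]+c*d[1])
```

```text
[ 0.49721703 -0.20021271  0.06432239] [-0.07198579 -0.01893669 -0.29028845]
meter -0.10759007617835883 0.0014875397765715323
```

View pics/w5o.png

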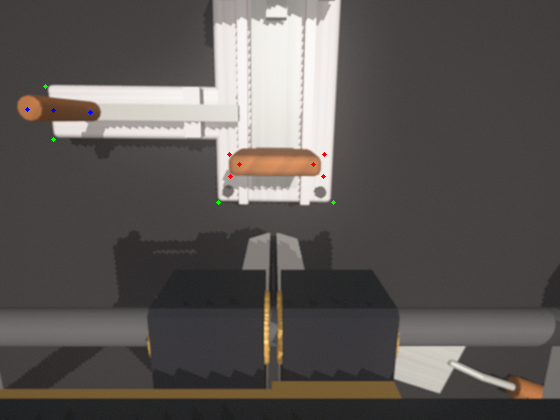

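{"method": "arm_command", "body": {"plan": [[0, 0.012, 0.0055, 0.008, 0], [0, 0.0226, 0.0107, 0.008, 0], [0, 0.0316, 0.0149, 0.008, 0], [0, 0.0407, 0.0192, 0.008, 0], [0, 0.0497, 0.0235, 0.008, 0], [0, 0.0588, 0.0278, 0.008, 0], [0, 0.0651, 0.0307, 0.008, 0], [0, 0.0687, 0.0325, 0.008, 0], [0, 0.0687, 0.0325, 0.008, 0]]}}

```text
time: 6.98
tool_pos: [0.5671, -0.1687, 0.074]
ee_rot: [3.141, -0.001, -1.127]
wrist_force: [-3.6, -4.0, 2.7]
width: 0.0006
```

Run:
```python
from h import *
p=np.load('pose.npy')
s,o=wrist('w6.png'); overlay(s,p,'w6o.png',bolt=.026,slide=.041); print(o['tool_pos'],o['wrist_force'])
c,sn=np.cos(p[2]),np.sin(p[2]); d=o['tool_pos'][:2]-p[:2]; print('meter',c*d[0]+sn*d[1],-sn*d[0]+c*d[1])
```

```text
[ 0.56710815 -0.16874321  0.07404861] [-3.58991347 -4.0174247   2.7182264 ]
meter -0.03095336242124997 0.0001043393898951736
```

View pics/w6o.png

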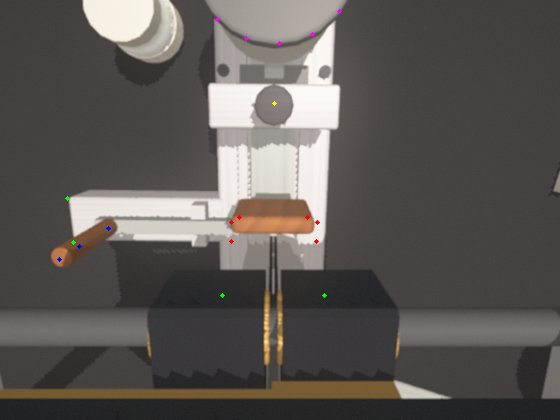

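{"method": "arm_command", "body": {"plan": [[0, -0.004, -0.002, 0, 0], [0, -0.009, -0.0043, 0, 0], [0, -0.015, -0.007, 0, 0], [0, -0.03, -0.014, 0, 0], [0, -0.06, -0.0285, 0, 0], [0, -0.08, -0.038, 0.01, 0], [0, -0.08, -0.038, 0.05, 0], [0, -0.08, -0.038, 0.09, 0], [0, -0.08, -0.038, 0.1, 0], [0, -0.08, -0.038, 0.1, 0]]}}

```text
time: 8.28
tool_pos: [0.4868, -0.2058, 0.1734]
ee_rot: [-3.141, 0.0, -1.127]
wrist_force: [-0.3, 0.6, -0.7]
width: 0.0005
```

Run:
```python
from h import *
p=np.load('pose.npy')
s,o=wrist('w7.png'); overlay(s,p,'w7o.png',bolt=.026,slide=.030); print(o['time'],o['tool_pos'],o['wrist_force'])
snap('scene','s7.png'); b=cv2.imread('pics/s7.png')
cv2.imwrite('pics/s7c.png',cv2.resize(b[140:300,200:380],None,fx=3.5,fy=3.5,interpolation=cv2.INTER_CUBIC))
```

```text
8.275 [ 0.4867566  -0.20583887  0.1734313 ] [-0.34248367  0.57241544 -0.66800297]
```

View pics/w7o.png

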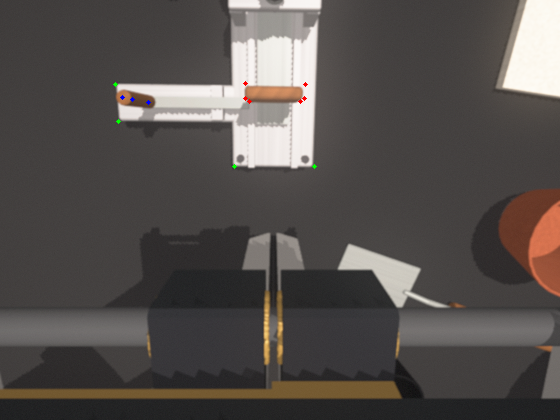

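View pics/s7c.png

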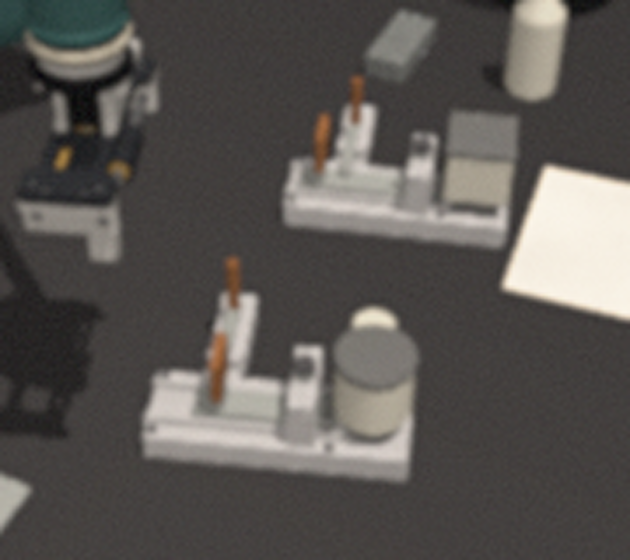

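The tab at (274,93) in the wrist view lies on the slide = 0.030 overlay. The post at (135,99) lies on the bolt = 0.026 overlay. In the scene view the square meter and the bystanders look unmoved. The gripper is clear, so I am handing the job in.

Run:
```python
from h import *
print(robot.close_job())
```

```text
the job is handed in; nothing more can be done
None
```

The round-hopper meter's slide is latched at its mid position, and I handed the job in at about 8.4 s.

- **Bolt:** I pushed the post outwards with the shut fingertips. It ended at about 0.026 m, and in the wrist image the bar's end was clear of the slide.
- **Slide:** I pushed the tab in to about 0.043 m with roughly 5 N at the wrist, then backed off gently.
- **Last checks:** After release the tab matched the 0.030 m overlay in the wrist image, so the pin caught it. The gripper was clear of everything, with wrist force near zero. In the scene view the square-hopper meter and the things visible there looked unmoved.

No check failed. The slide and bolt positions are read from overlays on the images, good to about 2–3 mm. At one or two steps the overlay was off by a few pixels from the tab.

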